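# Shorten a telescopic rescue strut by one hole

## Robot

A 7-joint arm with a two-finger parallel gripper is mounted at the origin on the work surface. World frame = base frame: x ahead of the robot, y to its left, z up, the work surface at z = 0. Lengths are in m, angles in rad, forces in N, time in s.
With the tool pointing down it reaches from about 0.4 to 0.85 m from the base axis. Payload 10.4 kg.
Tool frame: the origin (TCP) lies midway between the tips of the shut fingers; the grasp point (between the pads) lies 19 mm behind it; z points along the fingers, y is the line along which they close (so a half turn about z gives the same grasp; the last joint's range is limited). The gripper opens to 87 mm and grips with 3 to 60 N. Pads are 19 mm wide; open, the fingers measure 117 mm over their backs; the gripper's body (75 mm by 190 mm) begins 51 mm behind the grasp point.
Start: joints at [1.275, 0.332, -0.065, 1.46, 0.022, 1.35, -0.088], TCP at [0.168, -0.602, 0.223] pointing down, gripper open.
Joint ranges: [-2.6, 2.6], [-0.5, 2.12], [-1.47, 1.34], [0.16, 2.42], [-1.27, 4.41], [0.06, 2.06], [-2.6, 2.6]. Speed limits (rad/s): [2.22, 2.22, 2.79, 2.79, 3.14, 3.14, 3.14].

## Interface

Orientations are given as a unit quaternion [x, y, z, w].
In Python, from bench import sensors, eyes, order gives the robot as it stands.
- The arm moves only by the tool arm_command, never from a script. Its argument "steps" is a list of rows, each an object with "rot": the turn, a rotation vector about the world's x, y, z in degrees, a list of three; "slide": the shift along the world's x, y, z in m, a list of three; "grip": the opening, from 0 (shut) to 1 (fully open). A call has exactly 8 rows; each row shifts and turns the commanded pose from where the row before left it; what a row does not reach is not made up. A row lasts 1/8 s, in which the tool goes at most 62.5 mm and 10.7 degrees, less where a joint would pass 70% of its speed; a pose out of reach is approached as far as the arm can. A call with a gripper value outside its range is refused whole. The fingers move at their own pace and stop on an object; "newtons" is the grip in N (left out, the last holds). Time passes only in rows, so rows that do not move let the fingers close, or fill a call up. It gives the time, the measured TCP pose, the force, the opening and the grip force at its end, in the units of the state.
- sensors.read_state(): the state, without advancing time (a new reading comes with each control period).
- eyes.camera(name): name is "side" or "top" or "wrist"; returns a dict with "pixels" (480x640x3 uint8, red, green, blue), "intrinsics" (3x3 intrinsics, pixels), "k1" (the pictures are not rectified: a ray, as slopes to the right and down, at radius r is drawn at 1 + k1 r^2 times it, then the intrinsics apply), "pose" (4x4, takes a point from camera to world coordinates). Camera axes: x right, y down, z forward; pixel columns grow to the right and rows downward; lengths in m; the calibration is good to about 2 mm. A picture is of the moment at which its call begins. There is no depth.
- order.close_job(): hands the job in; it is judged then, once.
Trained networks look in a picture, given as the dict that the camera call returned (one of the last four; its "shot" number tells which), for a name from the list of things; names that differ only in an ending like _2 or _b are one class to them, and where a whole thing is asked for, a point or a joint stands for the part that bears it (a point fixed in the world has none). Each returns a list of dicts, best first, with "conf" (0 to 1); they miss things now and then, are a little off and sometimes report something else, mostly with a low value. They report only what shows in the picture. A call takes as long as a camera call.
- eyes.look_for(name, picture): "bbox" ([left, top, right, bottom] in pixels, round what is visible of it).
The state is a dict: "time": time; "joint_positions": joint angles; "joint_vel": joint speeds; "joint_torque": joint torques, N m; "ee_pos": TCP position; "eef_rot": TCP orientation; "ft_force": force on the tool from outside, world axes, zero at the start; "torque": the same for the moment, N m; "width": finger opening in m; "grip_force": force on a finger pad.
Only numpy, scipy, OpenCV 4.12 (cv2) and the standard library are available. Lean on these libraries where they do the work, as an engineer would, in place of code of your own. Each camera call takes 0.05 s, during which the arm holds its last target. There are 200 camera calls.

## Task

Shorten the aluminium telescopic strut by one hole for stowing: press its red spring button down flush with a fingertip, keep it down while you push the orange collar with your fingers so that the outer tube starts to slide over the button, and go on pushing until the button springs fully up in the next hole. Only press and push: do not grip the tube or its collar, and leave the tools around it where they are. Finish with the hand clear of everything.

Things in the scene. Friction and masses are not known exactly. Their poses are not given: they have to be found in the camera images.
- cradle: Plywood board, 120 x 640 x 18 mm, fixed on the table, carrying the strut along its y axis. Origin on the table exactly below the red button; z up. -y points to the strut's foot (dark round plate at y = -240 mm) and is the way the outer tube must slide; x lies across the strut. Two black U saddles 70 mm high guide the outer tube. The fixed inner tube is grey, 42 mm square.
- clamp_top (a point): Middle of the top of the black clamp that holds the inner tube near the foot: 88 x 40 mm, 95 mm above the table (two screw heads rise to 101 mm), at y = -195 mm of the cradle. Fixed to the cradle; the collar ends 50 mm short of it.
- button_top (a point): Centre of the flat top of the red spring button: 18 mm across, straight sides, crown bevelled 45 degrees over 5 mm to a flat 8 mm across. It sits in the fixed inner tube, moves only up and down, and pokes up through a round 20 mm hole in the outer tube. Fully up, its top is 96 mm above the table, 8 mm proud of the tube. It takes 4 N to start and 8 N when flush.
- button_travel (a joint): Travel of the red button in m, growing downwards: 0 fully up, 0.008 flush with the tube's upper face, about 0.011 when held down beneath the tube's wall. From 0.006 on, its bevel lets the edge of the hole ride over it; higher up its straight sides block the tube both ways.
- button: The red button itself; its origin is on its axis, 8 mm below its top.
- tube_slide (a joint): How far the outer tube with its orange collar has slid towards the foot, in m: 0 at the start (locked in the hole beside the collar, 1 mm of play), 0.080 when the next hole is over the button, which then springs up by itself and locks the tube. Friction about 4 N, plus some 10 N while the hole's edge rides over the bevel; it stays where it is left.
- tube_top (a point): Point on the flat upper face of the outer tube (bare aluminium, 50 mm square, wall 3 mm), 88 mm above the table and 40 mm behind the first hole, half-way to the next one. The tube runs from the collar back to y = +340 mm of the cradle at the start; a dark steel claw head follows. It moves with the tube.
- collar_face (a point): Middle of the face to push on the orange guide collar of the outer tube. The collar is 30 mm long along the strut, 74 mm square, and stands 12 mm proud of the tube all round. This face looks back to the red button, square to the strut and 15 mm from the axis of the hole beside it; the point lies 6 mm above the tube's upper face and moves with the tube.
- next_hole (a point): Centre of the next hole, at the level of the tube's upper face; at the start 80 mm behind the button (cradle +y). It moves with the tube. Two more holes follow at 80 mm spacing and are not to be used.
- mallet_mid (a point): Middle of the head of a loose joiner's mallet (head 130 x 80 x 65 mm, handle 240 mm along its +y) beyond the strut. To be left alone.
- paint_can_mid (a point): Middle of a loose standing paint can, 66 mm across, 115 mm high, beyond the strut. To be left alone.
- rule_mid (a point): Middle of a folded folding rule, 17 x 239 x 16 mm, on the robot's side of the strut. To be left alone.

How it is judged:
By the outcome, as a careful person would: the job done as asked, in the order asked, and still so for the second after the job is handed in, with the robot touching nothing.
It also fails if it takes over 35 s, if anything falls off the work surface, if the arm or the gripper's body presses on something with over 40 N, if the wrist force passes 120 N, or if a joint passes its speed limit or range.

## Working session

There is one attempt and no reset: what is moved stays moved. The work goes in short steps, Python scripts to look and compute and a tool call to move; the robot and the scene stay as the last step left them, time stands still between calls to the robot, and variables do not carry over. Pictures are saved under pics/ and viewed, at most 10 in all, crops included, and the job is handed in when it is done.

Besides the shell and the picture viewer there is one more tool, called after "Call:" in YAML: its name, and indented under it one key for each argument. arm_command: Moves the arm, as the interface text tells. Its arguments: {"type":"object","properties":{"steps":{"type":"array","items":{"type":"object","properties":{"rot":{"type":"array","items":{"type":"number"}},"slide":{"type":"array","items":{"type":"number"}},"grip":{"type":"number"}}}},"newtons":{"type":"number"}},"required":["steps"]}

```bash
mkdir -p pics; ls; cat > h.py <<'E'
import numpy as np, cv2
from bench import sensors, eyes, order
def ray(p,uv):
    K=np.array(p["intrinsics"]);k=p["k1"]
    d=np.array([(uv[0]-K[0,2])/K[0,0],(uv[1]-K[1,2])/K[1,1]]);s=d.copy()
    for _ in range(20): s=d/(1+k*(s@s))
    T=np.array(p["pose"]);return T[:3,3],T[:3,:3]@np.array([s[0],s[1],1])
def atz(p,uv,z):
    o,r=ray(p,uv);return o+r*(z-o[2])/r[2]
def proj(p,X):
    T=np.array(p["pose"]);c=T[:3,:3].T@(np.array(X)-T[:3,3]);s=c[:2]/c[2];s=s*(1+p["k1"]*(s@s))
    K=np.array(p["intrinsics"]);return K[0,0]*s[0]+K[0,2],K[1,1]*s[1]+K[1,2]
def save(p,n): cv2.imwrite("pics/"+n,p["pixels"][:,:,::-1])
E
python3 - <<'E'
from h import *
s=sensors.read_state();print({k:np.round(v,3) for k,v in s.items()})
for c in ["top","side"]:
    p=eyes.camera(c);save(p,c+"1.png");print(c,np.round(p["pose"],3).tolist(),p["k1"])
    for n,z in [("button",.092),("collar_face",.09),("clamp_top",.095),("cradle",.018),("rule_mid",.01),("mallet_mid",.06),("paint_can_mid",.1)]:
        for d in eyes.look_for(n,p)[:2]:
            b=d["bbox"];print(n,round(d["conf"],2),np.round(b),np.round(atz(p,((b[0]+b[2])/2,(b[1]+b[3])/2),z),3))
E
```

```text
pics
{'time': np.float64(0.0), 'joint_positions': array([ 1.275,  0.333, -0.065,  1.461,  0.022,  1.35 , -0.089]), 'joint_vel': array([-0.001, -0.   ,  0.001,  0.001,  0.001,  0.002,  0.001]), 'joint_torque': array([-0.0000e+00, -6.2325e+01,  2.5000e-02, -3.8989e+01, -6.1000e-02,
        3.9000e-02,  0.0000e+00]), 'ee_pos': array([ 0.168, -0.602,  0.222]), 'eef_rot': array([ 0.991,  0.136, -0.   , -0.001]), 'ft_force': array([ 0.449, -0.753,  0.246]), 'torque': array([ 0.019, -0.007, -0.006]), 'grip_force': np.float64(0.0), 'width': np.float64(0.087)}
top [[-0.022, -0.998, 0.066, 0.561], [-1.0, 0.021, -0.003, 0.013], [0.002, -0.066, -0.998, 1.014], [0.0, 0.0, 0.0, 1.0]] -0.08409226804114135
button 0.44 [ 58. 136. 315. 292.] [0.675 0.25  0.092]
collar_face 0.98 [ 55. 135. 309. 289.] [0.679 0.258 0.09 ]
clamp_top 0.94 [ 58. 138. 432. 359.] [0.615 0.153 0.095]
clamp_top 0.22 [273. 257. 285. 263.] [0.595 0.097 0.095]
cradle 0.71 [ 58. 139. 433. 353.] [0.624 0.163 0.018]
rule_mid 0.87 [165. 272. 280. 337.] [0.521 0.206 0.01 ]
rule_mid 0.68 [ 58. 138. 313. 291.] [0.683 0.272 0.01 ]
mallet_mid 0.59 [147.  54. 317. 179.] [0.848 0.179 0.06 ]
paint_can_mid 0.92 [371. 206. 414. 244.] [ 0.648 -0.091  0.1  ]
side [[0.698, -0.38, 0.608, 0.115], [-0.716, -0.359, 0.598, -0.468], [-0.009, -0.852, -0.523, 0.521], [0.0, 0.0, 0.0, 1.0]] 0.023177799886379732
collar_face 0.58 [191. 137. 301. 283.] [0.611 0.172 0.09 ]
clamp_top 0.77 [196. 132. 378. 413.] [ 0.531 -0.008  0.095]
cradle 0.76 [194. 136. 379. 415.] [0.599 0.07  0.018]
rule_mid 0.63 [177. 226. 211. 314.] [0.517 0.196 0.01 ]
mallet_mid 0.69 [322. 149. 404. 237.] [0.83  0.113 0.06 ]
paint_can_mid 0.97 [369. 234. 420. 329.] [ 0.606 -0.126  0.1  ]
```

View pics/top1.png

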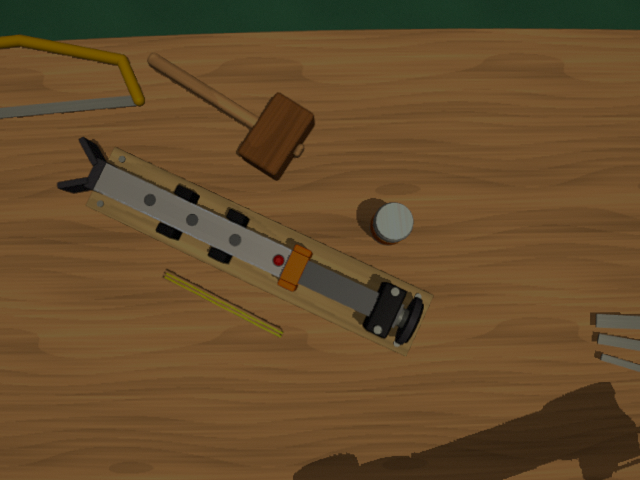

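View pics/side1.png

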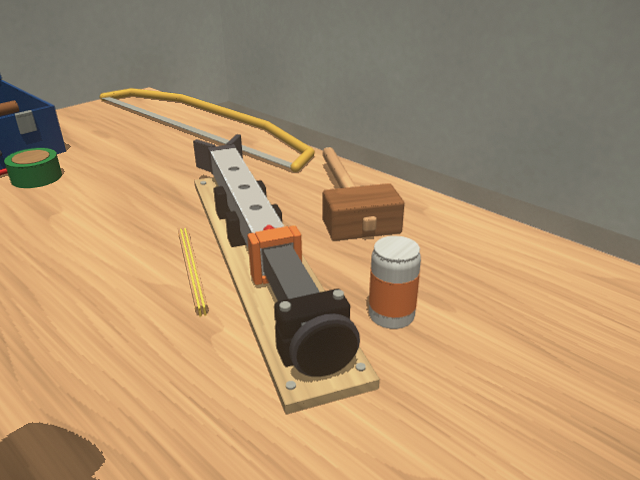

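The top view shows the red button at about (279,260) and the holes at (235,240), (192,220) and (150,200). The orange collar is at (296,267) and the clamp at (385,310). The side view confirms that nothing stands over the strut. Next I'll measure the button and the strut axis.

```bash
cat >> h.py <<'E'
def red(p,around=None):
    h=cv2.cvtColor(p["pixels"],cv2.COLOR_RGB2HSV)
    m=(((h[...,0]<5)|(h[...,0]>174))&(h[...,1]>170)&(h[...,2]>70)).astype(np.uint8)
    n,l,st,c=cv2.connectedComponentsWithStats(m)
    return [(np.round(c[i],1),st[i,:].tolist()) for i in range(1,n) if st[i,4]>15]
E
python3 - <<'E'
from h import *
p=eyes.camera("top")
print(red(p))
# holes: dark blobs near guesses
g=cv2.cvtColor(p["pixels"],cv2.COLOR_RGB2GRAY)
H=[]
for x,y in [(235,240),(192,220),(150,200)]:
    w=g[y-9:y+10,x-9:x+10].astype(float);m=(w<(w.max()+w.min())/2);yy,xx=np.nonzero(m)
    q=(x-9+xx.mean(),y-9+yy.mean());H.append(atz(p,q,.087));print(np.round(q,1),m.sum(),np.round(H[-1],4))
H=np.array(H);print(np.linalg.norm(np.diff(H,axis=0),axis=1))
d=(H[0]-H[2]);d/=np.linalg.norm(d);print("dir",d,np.degrees(np.arctan2(d[1],d[0])),"button from holes",H.mean(0)+d*.16)
for c,_ in red(p): print(atz(p,c,.094))
E
```

```text
[(array([278.3, 260. ]), [273, 255, 11, 11, 81])]
[234.6 239.6] 118 [0.6306 0.1706 0.087 ]
[191.6 219.4] 116 [0.6659 0.2426 0.087 ]
[149.5 199.5] 115 [0.7012 0.3142 0.087 ]
[0.08014311 0.07988078]
dir [-0.44159436 -0.89721481  0.        ] -116.20565217342931 button from holes [0.59526024 0.09890601 0.087     ]
[0.59482697 0.09765989 0.094     ]
```

Call:
arm_command:
  steps:
    - {"slide": [0.027, 0.044, 0], "rot": [0, 0, 3], "grip": 0}
    - {"slide": [0.027, 0.044, 0], "rot": [0, 0, 3], "grip": 0}
    - {"slide": [0.027, 0.044, 0], "rot": [0, 0, 3], "grip": 0}
    - {"slide": [0.027, 0.044, 0], "rot": [0, 0, 3], "grip": 0}
    - {"slide": [0.027, 0.044, 0], "rot": [0, 0, 3], "grip": 0}
    - {"slide": [0.027, 0.044, 0], "rot": [0, 0, 3], "grip": 0}
    - {"slide": [0.027, 0.044, 0], "rot": [0, 0, 3], "grip": 0}
    - {"slide": [0.027, 0.044, 0], "rot": [0, 0, 3], "grip": 0}
  newtons: 20

```text
time: 1.85
ee_pos: [0.3851, -0.2484, 0.2229]
eef_rot: [0.941, 0.34, 0.0, 0.0]
ft_force: [1.2, -0.4, 0.3]
width: 0.015
grip_force: 0.0
```

Call:
arm_command:
  steps:
    - {"slide": [0.027, 0.044, 0], "rot": [0, 0, 3], "grip": 0}
    - {"slide": [0.027, 0.044, 0], "rot": [0, 0, 3], "grip": 0}
    - {"slide": [0.027, 0.044, 0], "rot": [0, 0, 3], "grip": 0}
    - {"slide": [0.027, 0.044, 0], "rot": [0, 0, 3], "grip": 0}
    - {"slide": [0.027, 0.044, 0], "rot": [0, 0, 3], "grip": 0}
    - {"slide": [0.027, 0.044, 0], "rot": [0, 0, 3], "grip": 0}
    - {"slide": [0.02, 0.033, 0], "rot": [0, 0, 3], "grip": 0}
    - {"slide": [0, 0, 0], "rot": [0, 0, 3], "grip": 0}

```text
time: 2.85
ee_pos: [0.5669, 0.0508, 0.2224]
eef_rot: [0.848, 0.53, 0.001, -0.001]
ft_force: [0.0, -1.1, -0.5]
width: 0.0004
grip_force: 0.0
```

```bash
cat >> h.py <<'E'
from scipy.spatial.transform import Rotation as R
d=np.array([-.4416,-.8972,0]);B=np.array([.595,.0983,.096])
def st():
    s=sensors.read_state();e=np.array(s["ee_pos"]);r=R.from_quat(s["eef_rot"]).as_matrix()
    n=np.array([-d[1],d[0],0])
    print("t",round(float(s["time"]),2),"ee",np.round(e,4),"u",round((e-B)@d,4),"v",round((e-B)@n,4),"toolx ang",np.round(np.degrees(np.arctan2(r[1,0],r[0,0])),2),"z",np.round(r[:,2],3),"F",np.round(s["ft_force"],1),"Fu",round(float(np.array(s["ft_force"])@d),1),"w",round(float(s["width"]),4))
E
python3 - <<'E'
from h import *
st()
p=eyes.camera("wrist");save(p,"w1.png");print(np.round(p["pose"],3).tolist())
for c,s in red(p): print(c,s,atz(p,c,.094))
st()
E
```

```text
t 2.85 ee [0.5669 0.0508 0.2224] u 0.055 v -0.0042 toolx ang 64.0 z [-0.     0.002 -1.   ] F [ 0.  -1.1 -0.5] Fu 1.0 w 0.0004
[[0.898, -0.42, -0.128, 0.601], [-0.439, -0.86, -0.261, 0.124], [0.0, 0.291, -0.957, 0.384], [0.0, 0.0, 0.0, 1.0]]
[324.8 166. ] [315, 156, 20, 21, 313] [0.59290756 0.09910255 0.094     ]
t 2.9 ee [0.5666 0.0489 0.2223] u 0.0568 v -0.0037 toolx ang 64.04 z [-0.     0.001 -1.   ] F [ 0.3 -0.2 -0.6] Fu 0.1 w 0.0006
```

View pics/w1.png

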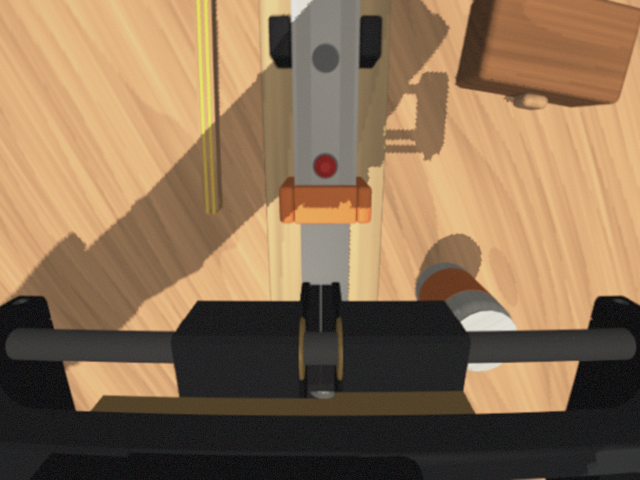

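The wrist view puts the button at (325,166), the collar at (325,205) and the shut fingers at (322,340), all in line with the strut. I'll hover over the button, 4 mm toward the collar.

Call:
arm_command:
  steps:
    - {"slide": [0.009, 0.016, -0.02], "grip": 0}
    - {"slide": [0.009, 0.016, -0.03], "grip": 0}
    - {"slide": [0.008, 0.015, -0.03], "grip": 0}
    - {"slide": [0, 0, -0.02], "grip": 0}
    - {"slide": [0, 0, -0.01], "grip": 0}
    - {"slide": [0, 0, 0], "grip": 0}
    - {"slide": [0, 0, 0], "grip": 0}
    - {"slide": [0, 0, 0], "grip": 0}

```text
schema error: expected keys rot, slide, grip
```

```bash
sed -i 's/B=np.array(.*)/B=np.array([.594,.0987,.096])/' h.py; python3 - <<'E'
from h import *
st()
p=eyes.camera("wrist");save(p,"w2.png")
for c,s in red(p): print(c,s,atz(p,c,.094))
p=eyes.camera("side");save(p,"s2.png");cv2.imwrite("pics/s2c.png",cv2.resize(p["pixels"][170:320,180:380,::-1],(800,600),interpolation=cv2.INTER_CUBIC))
st()
E
```

```text
t 2.9 ee [0.5666 0.0489 0.2223] u 0.0567 v -0.0026 toolx ang 64.04 z [-0.     0.001 -1.   ] F [ 0.3 -0.2 -0.6] Fu 0.1 w 0.0006
[324.6 163.3] [315, 153, 20, 21, 320] [0.593305   0.09908581 0.094     ]
t 3.0 ee [0.5664 0.047  0.2225] u 0.0586 v -0.0019 toolx ang 63.58 z [-0. -0. -1.] F [ 0.3 -1.2 -1.2] Fu 1.0 w 0.0006
```

View pics/w2.png

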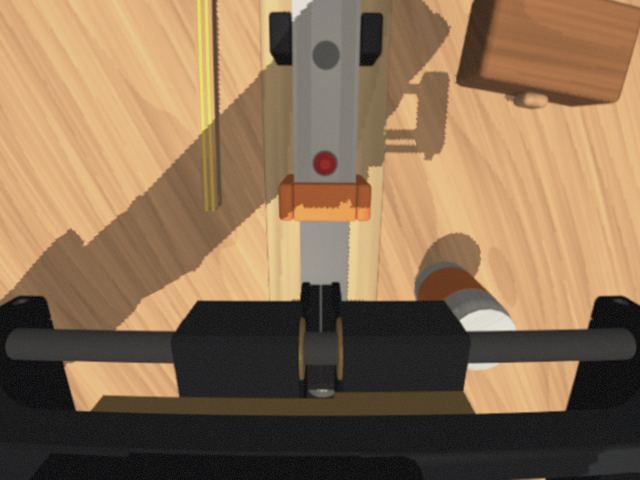

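View pics/s2c.png

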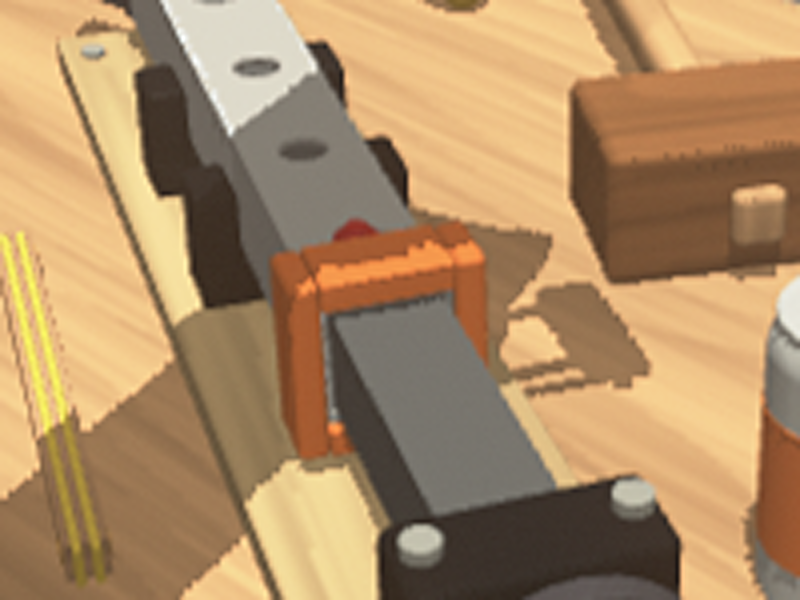

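The command was refused because each row needs "rot". The scene is unchanged, with the button at (325,163) in the wrist view. I'll send it again.

Call:
arm_command:
  steps:
    - {"slide": [0.009, 0.016, -0.02], "rot": [0, 0, 0], "grip": 0}
    - {"slide": [0.009, 0.016, -0.03], "rot": [0, 0, 0], "grip": 0}
    - {"slide": [0.008, 0.016, -0.03], "rot": [0, 0, 0], "grip": 0}
    - {"slide": [0, 0, -0.02], "rot": [0, 0, 0], "grip": 0}
    - {"slide": [0, 0, -0.01], "rot": [0, 0, 0], "grip": 0}
    - {"slide": [0, 0, 0], "rot": [0, 0, 0], "grip": 0}
    - {"slide": [0, 0, 0], "rot": [0, 0, 0], "grip": 0}
    - {"slide": [0, 0, 0], "rot": [0, 0, 0], "grip": 0}

```text
time: 4.0
ee_pos: [0.5929, 0.0949, 0.1135]
eef_rot: [0.85, 0.527, 0.001, 0.0]
ft_force: [0.2, 0.7, -0.9]
width: 0.0005
grip_force: 0.0
```

```bash
python3 - <<'E'
from h import *
st()
p=eyes.camera("wrist")
for c,s in red(p): print(c,s,atz(p,c,.094))
a=p["pixels"][230:450,220:420,::-1]
q=eyes.camera("side");b=q["pixels"][190:290,210:350,::-1]
cv2.imwrite("pics/m3.png",np.hstack([cv2.resize(a,(364,400)),cv2.resize(b,(436,400))]))
st()
E
```

```text
t 4.0 ee [0.5929 0.0949 0.1135] u 0.0039 v 0.0007 toolx ang 63.6 z [ 0.002 -0.    -1.   ] F [ 0.2  0.7 -0.9] Fu -0.7 w 0.0005
[319.6 272.8] [305, 260, 30, 25, 607] [0.59490734 0.10288551 0.094     ]
t 4.1 ee [0.5927 0.095  0.1132] u 0.0039 v 0.0005 toolx ang 63.62 z [ 0.001 -0.    -1.   ] F [-0.4  0.5 -0.2] Fu -0.3 w 0.0009
```

View pics/m3.png

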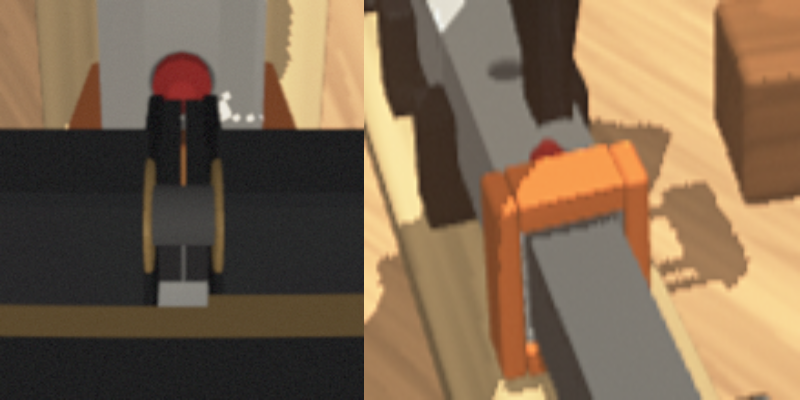

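```bash
python3 - <<'E'
from h import *
p=eyes.camera("wrist")
X=atz(p,(320,283),.1132);print("tip trailing edge u",(X-B)@d, "ee u .0039")
# button far (uphill) edge: row 260 at z~.09
X=atz(p,(320,260),.091);print("button far edge u (expect -.009)",(X-B)@d)
q=eyes.camera("side");print("side pose",np.round(q["pose"],3)[:3,3],proj(q,[.5927,.095,.1132]),proj(q,B))
cv2.imwrite("pics/s4.png",cv2.resize(q["pixels"][100:340,150:470,::-1],(800,600)))
E
```

```text
tip trailing edge u -0.006706255544722206 ee u .0039
button far edge u (expect -.009) -0.010498966815384744
side pose [ 0.115 -0.468  0.521] (np.float64(269.08359725401897), np.float64(217.30127459647935)) (np.float64(268.6542674801332), np.float64(226.29994867802858))
```

View pics/s4.png

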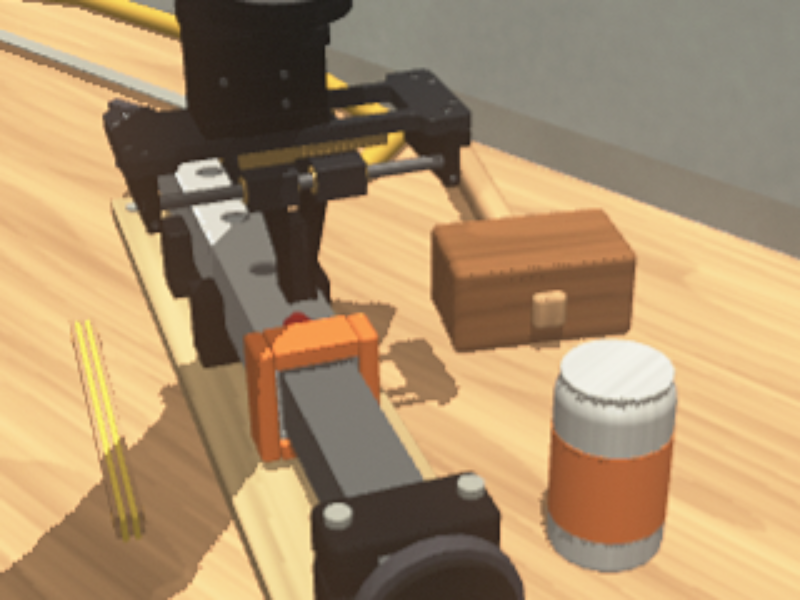

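The side view shows the fingertip hovering right above the button at (297,310) in the crop, with clear space all round. I'll shift back 1 mm and lower until it touches.

Call:
arm_command:
  steps:
    - {"slide": [0.0005, 0.001, 0], "rot": [0, 0, 0], "grip": 0}
    - {"slide": [0, 0, -0.004], "rot": [0, 0, 0], "grip": 0}
    - {"slide": [0, 0, -0.004], "rot": [0, 0, 0], "grip": 0}
    - {"slide": [0, 0, -0.004], "rot": [0, 0, 0], "grip": 0}
    - {"slide": [0, 0, -0.004], "rot": [0, 0, 0], "grip": 0}
    - {"slide": [0, 0, -0.003], "rot": [0, 0, 0], "grip": 0}
    - {"slide": [0, 0, 0], "rot": [0, 0, 0], "grip": 0}
    - {"slide": [0, 0, 0], "rot": [0, 0, 0], "grip": 0}

```text
time: 5.2
ee_pos: [0.5929, 0.0961, 0.0938]
eef_rot: [0.85, 0.527, 0.0, 0.0]
ft_force: [-2.2, -1.2, 4.2]
width: 0.0003
grip_force: 2.4
```

```bash
python3 -c "
from h import *
st()"
```

```text
t 5.2 ee [0.5929 0.0961 0.0938] u 0.0028 v 0.0002 toolx ang 63.63 z [ 0. -0. -1.] F [-2.2 -1.2  4.2] Fu 2.0 w 0.0003
```

Call:
arm_command:
  steps:
    - {"slide": [0, 0, -0.002], "rot": [0, 0, 0], "grip": 0}
    - {"slide": [0, 0, -0.002], "rot": [0, 0, 0], "grip": 0}
    - {"slide": [0, 0, -0.001], "rot": [0, 0, 0], "grip": 0}
    - {"slide": [0, 0, -0.001], "rot": [0, 0, 0], "grip": 0}
    - {"slide": [0, 0, 0], "rot": [0, 0, 0], "grip": 0}
    - {"slide": [0, 0, 0], "rot": [0, 0, 0], "grip": 0}
    - {"slide": [0, 0, 0], "rot": [0, 0, 0], "grip": 0}
    - {"slide": [0, 0, 0], "rot": [0, 0, 0], "grip": 0}

```text
time: 6.2
ee_pos: [0.5929, 0.0961, 0.0884]
eef_rot: [0.85, 0.527, 0.0, 0.0]
ft_force: [-4.4, -2.2, 11.2]
width: 0.0003
grip_force: 5.3
```

```bash
python3 -c "
from h import *
st()
p=eyes.camera('wrist')
print(red(p))"
```

```text
t 6.2 ee [0.5929 0.0961 0.0884] u 0.0028 v 0.0002 toolx ang 63.63 z [ 0. -0. -1.] F [-4.4 -2.2 11.2] Fu 3.9 w 0.0003
[(array([320.1, 282.4]), [311, 280, 19, 5, 54])]
```

The button is flush at 11 N. Keeping it down, I'll push toward the collar.

Call:
arm_command:
  steps:
    - {"slide": [-0.0007, -0.0013, -0.0005], "rot": [0, 0, 0], "grip": 0}
    - {"slide": [-0.0007, -0.0013, 0], "rot": [0, 0, 0], "grip": 0}
    - {"slide": [-0.0006, -0.0013, 0], "rot": [0, 0, 0], "grip": 0}
    - {"slide": [-0.0007, -0.0014, 0], "rot": [0, 0, 0], "grip": 0}
    - {"slide": [-0.0006, -0.0013, 0], "rot": [0, 0, 0], "grip": 0}
    - {"slide": [-0.0007, -0.0014, 0], "rot": [0, 0, 0], "grip": 0}
    - {"slide": [-0.0006, -0.0013, 0], "rot": [0, 0, 0], "grip": 0}
    - {"slide": [0, 0, 0], "rot": [0, 0, 0], "grip": 0}

```text
time: 7.25
ee_pos: [0.5907, 0.0914, 0.0888]
eef_rot: [0.849, 0.528, 0.004, -0.001]
ft_force: [6.8, 12.6, 1.4]
width: 0.0002
grip_force: 7.8
```

```bash
python3 -c "
from h import *
st()
p=eyes.camera('wrist')
print(red(p))"
```

```text
t 7.25 ee [0.5907 0.0914 0.0888] u 0.0081 v 0.0002 toolx ang 63.79 z [ 0.007  0.006 -1.   ] F [ 6.8 12.6  1.4] Fu -14.3 w 0.0002
[(array([320.6, 280.4]), [308, 277, 26, 8, 151])]
```

Call:
arm_command:
  steps:
    - {"slide": [0, 0, -0.001], "rot": [0, 0, 0], "grip": 0}
    - {"slide": [-0.0007, -0.0014, -0.0005], "rot": [0, 0, 0], "grip": 0}
    - {"slide": [-0.0007, -0.0013, 0], "rot": [0, 0, 0], "grip": 0}
    - {"slide": [0, 0, 0], "rot": [0, 0, 0], "grip": 0}
    - {"slide": [0, 0, 0], "rot": [0, 0, 0], "grip": 0}
    - {"slide": [0, 0, 0], "rot": [0, 0, 0], "grip": 0}
    - {"slide": [0, 0, 0], "rot": [0, 0, 0], "grip": 0}
    - {"slide": [0, 0, 0], "rot": [0, 0, 0], "grip": 0}

```text
time: 8.3
ee_pos: [0.5904, 0.0908, 0.0886]
eef_rot: [0.849, 0.529, 0.006, -0.001]
ft_force: [9.2, 16.9, 7.8]
width: 0.0005
grip_force: 10.9
```

```bash
python3 - <<'E'
from h import *
st()
p=eyes.camera('wrist')
print(red(p))
g=cv2.cvtColor(p["pixels"],cv2.COLOR_RGB2GRAY)
for s in [0,.005]: print([np.round(proj(p,B-d*(.08*k-s)-[0,0,.008])) for k in (0,1,2)])
cv2.imwrite("pics/w5.png",p["pixels"][:,:,::-1])
E
```

```text
t 8.3 ee [0.5904 0.0908 0.0886] u 0.0087 v 0.0002 toolx ang 63.88 z [ 0.01   0.009 -1.   ] F [ 9.2 16.9  7.8] Fu -19.3 w 0.0005
[(array([320.5, 280.5]), [309, 277, 25, 9, 155])]
[array([323., 286.]), array([323., 112.]), array([ 324., -102.])]
[array([323., 296.]), array([323., 124.]), array([324., -88.])]
```

View pics/w5.png

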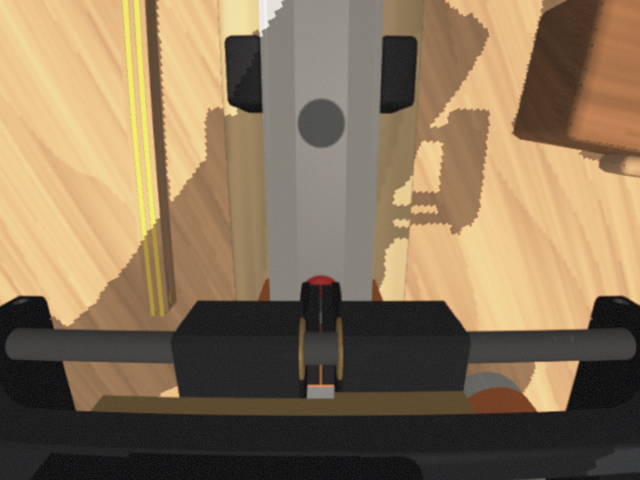

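The next hole shows at (321,123), about 10 px further along than its start position. The tube has moved a few mm and its edge is on the bevel, so I'll push on.

Call:
arm_command:
  steps:
    - {"slide": [-0.0007, -0.0013, 0], "rot": [0, 0, 0], "grip": 0}
    - {"slide": [-0.0006, -0.0013, 0], "rot": [0, 0, 0], "grip": 0}
    - {"slide": [-0.0007, -0.0014, 0], "rot": [0, 0, 0], "grip": 0}
    - {"slide": [0, 0, 0], "rot": [0, 0, 0], "grip": 0}
    - {"slide": [0, 0, 0], "rot": [0, 0, 0], "grip": 0}
    - {"slide": [0, 0, 0], "rot": [0, 0, 0], "grip": 0}
    - {"slide": [0, 0, 0], "rot": [0, 0, 0], "grip": 0}
    - {"slide": [0, 0, 0], "rot": [0, 0, 0], "grip": 0}

```text
time: 9.35
ee_pos: [0.5897, 0.0896, 0.0887]
eef_rot: [0.848, 0.53, 0.009, -0.002]
ft_force: [17.2, 24.9, -1.9]
width: 0.0006
grip_force: 15.2
```

```bash
cat >> h.py <<'E'
def hole(p):
    g=cv2.cvtColor(p["pixels"],cv2.COLOR_RGB2GRAY);col=g[:290,316:327].mean(1)
    dk=np.nonzero(col<95)[0];print("dark rows",[ (int(a[0]),int(a[-1])) for a in np.split(dk,np.nonzero(np.diff(dk)>1)[0]+1) if len(a)>5])
E
python3 - <<'E'
from h import *
st()
p=eyes.camera('wrist')
print(red(p));hole(p)
E
```

```text
t 9.35 ee [0.5897 0.0896 0.0887] u 0.0101 v 0.0001 toolx ang 63.99 z [ 0.013  0.013 -1.   ] F [17.2 24.9 -1.9] Fu -30.0 w 0.0006
[(array([320.4, 280.3]), [308, 276, 27, 10, 174])]
dark rows [(100, 145), (275, 289)]
```

```bash
python3 - <<'E'
from h import *
for n in (1,2):
    p=eyes.camera('wrist');hole(p)
    X=atz(p,(321.5,123),.088);print("s=",.08+(X-B)@d);st()
q=eyes.camera('top');g=q["pixels"]
gg=cv2.cvtColor(g,cv2.COLOR_RGB2GRAY)
for x,y in [(192,220),(150,200)]:
    w=gg[y-11:y+12,x-11:x+12].astype(float);m=(w<(w.max()+w.min())/2);yy,xx=np.nonzero(m)
    X=atz(q,(x-11+xx.mean(),y-11+yy.mean()),.087);print(m.sum(),np.round(X,4))
    k=2 if x==192 else 3;print("top s",(X-np.array([.6659,.2426,.087] if k==2 else [.7012,.3142,.087]))@d)
E
```

```text
dark rows [(100, 145), (275, 289)]
s= 0.005883301552525838
t 9.45 ee [0.5897 0.0895 0.0887] u 0.0101 v 0.0002 toolx ang 63.99 z [ 0.013  0.013 -1.   ] F [18.3 24.3 -0.3] Fu -29.9 w 0.0007
dark rows [(100, 145), (275, 289)]
s= 0.005883435541226598
t 9.5 ee [0.5897 0.0895 0.0887] u 0.0102 v 0.0002 toolx ang 63.99 z [ 0.013  0.013 -1.   ] F [16.7 25.5 -1.6] Fu -30.3 w 0.0004
190 [0.6667 0.2333 0.087 ]
top s 0.007950217237522268
118 [0.6986 0.3087 0.087 ]
top s 0.006038686679191447
```

Both cameras put the slide at about 5–6 mm, nearly past the bevel. I'll push on steadily.

Call:
arm_command:
  steps:
    - {"slide": [-0.0007, -0.0013, 0], "rot": [0, 0, 0], "grip": 0}
    - {"slide": [-0.0006, -0.0013, 0], "rot": [0, 0, 0], "grip": 0}
    - {"slide": [-0.0007, -0.0014, 0], "rot": [0, 0, 0], "grip": 0}
    - {"slide": [0, 0, 0], "rot": [0, 0, 0], "grip": 0}
    - {"slide": [0, 0, 0], "rot": [0, 0, 0], "grip": 0}
    - {"slide": [0, 0, 0], "rot": [0, 0, 0], "grip": 0}
    - {"slide": [0, 0, 0], "rot": [0, 0, 0], "grip": 0}
    - {"slide": [0, 0, 0], "rot": [0, 0, 0], "grip": 0}

```text
time: 10.55
ee_pos: [0.5841, 0.078, 0.0881]
eef_rot: [0.849, 0.528, 0.002, 0.0]
ft_force: [-5.0, 3.4, 20.0]
width: 0.0011
grip_force: 10.2
```

```bash
python3 - <<'E'
from h import *
st()
p=eyes.camera('wrist')
print(red(p));hole(p)
E
```

```text
t 10.55 ee [0.5841 0.078  0.0881] u 0.0229 v 0.0002 toolx ang 63.7 z [ 0.004  0.002 -1.   ] F [-5.   3.4 20. ] Fu -0.9 w 0.0011
[]
dark rows [(100, 146), (277, 289)]
```

The tube has passed over the button, which is now hidden. I'll ease off downward and push about 49 mm.

Call:
arm_command:
  steps:
    - {"slide": [0, 0, 0.004], "rot": [0, 0, 0], "grip": 0}
    - {"slide": [-0.0031, -0.0063, 0], "rot": [0, 0, 0], "grip": 0}
    - {"slide": [-0.0031, -0.0063, 0], "rot": [0, 0, 0], "grip": 0}
    - {"slide": [-0.0031, -0.0063, 0], "rot": [0, 0, 0], "grip": 0}
    - {"slide": [-0.0031, -0.0063, 0], "rot": [0, 0, 0], "grip": 0}
    - {"slide": [-0.0031, -0.0063, 0], "rot": [0, 0, 0], "grip": 0}
    - {"slide": [-0.0031, -0.0063, 0], "rot": [0, 0, 0], "grip": 0}
    - {"slide": [-0.0031, -0.0063, 0], "rot": [0, 0, 0], "grip": 0}

```text
time: 11.6
ee_pos: [0.5624, 0.0351, 0.0902]
eef_rot: [0.849, 0.528, 0.003, -0.001]
ft_force: [4.5, 9.3, 1.2]
width: 0.0006
grip_force: 5.3
```

```bash
python3 - <<'E'
from h import *
st()
p=eyes.camera('wrist')
print(red(p));hole(p);X=atz(p,(321.5,123),.088);print("s=",.08+(X-B)@d);st()
E
```

```text
t 11.6 ee [0.5624 0.0351 0.0902] u 0.071 v -0.0003 toolx ang 63.77 z [ 0.004  0.004 -1.   ] F [4.5 9.3 1.2] Fu -10.3 w 0.0006
[]
dark rows [(101, 146), (275, 289)]
s= 0.06673254569429318
t 11.65 ee [0.5619 0.0338 0.0901] u 0.0724 v -0.0002 toolx ang 63.71 z [ 0.003  0.003 -1.   ] F [0.1 9.3 5.3] Fu -8.4 w 0.0004
```

Call:
arm_command:
  steps:
    - {"slide": [-0.0009, -0.0018, 0], "rot": [0, 0, 0], "grip": 0}
    - {"slide": [-0.0009, -0.0018, 0], "rot": [0, 0, 0], "grip": 0}
    - {"slide": [-0.0009, -0.0018, 0], "rot": [0, 0, 0], "grip": 0}
    - {"slide": [-0.0009, -0.0018, 0], "rot": [0, 0, 0], "grip": 0}
    - {"slide": [-0.0009, -0.0018, 0], "rot": [0, 0, 0], "grip": 0}
    - {"slide": [-0.0004, -0.0009, 0], "rot": [0, 0, 0], "grip": 0}
    - {"slide": [0, 0, 0], "rot": [0, 0, 0], "grip": 0}
    - {"slide": [0, 0, 0], "rot": [0, 0, 0], "grip": 0}

```text
time: 12.65
ee_pos: [0.5564, 0.0223, 0.0896]
eef_rot: [0.85, 0.527, 0.0, -0.0]
ft_force: [0.5, 4.8, 2.3]
width: 0.0004
grip_force: 2.1
```

```bash
python3 - <<'E'
from h import *
st()
p=eyes.camera('wrist')
print(red(p));hole(p);X=atz(p,(321.5,123),.088);print("s=",.08+(X-B)@d);st()
E
```

```text
t 12.65 ee [0.5564 0.0223 0.0896] u 0.0852 v -0.0 toolx ang 63.64 z [ 0.  0. -1.] F [0.5 4.8 2.3] Fu -4.5 w 0.0004
[(array([320.5, 120.3]), [301, 100, 40, 42, 1274])]
dark rows [(100, 146), (276, 289)]
s= 0.08096266073968829
t 12.7 ee [0.5564 0.0223 0.0897] u 0.0852 v -0.0 toolx ang 63.64 z [ 0.  0. -1.] F [1.  3.9 3.1] Fu -3.9 w 0.0006
```

```bash
python3 - <<'E'
from h import *
p=eyes.camera('wrist')
for z in (.091,.083,.080):
    print(z,[np.round(proj(p,[B[0]+a*d[0]+b*d[1],B[1]+a*d[1]-b*d[0],z]),1) for a,b in((-.009,0),(.009,0),(0,.009),(0,-.009))])
print(red(p))
cv2.imwrite("pics/w6.png",cv2.resize(p["pixels"][60:180,240:400,::-1],(800,600),interpolation=cv2.INTER_CUBIC))
E
```

```text
0.091 [array([323. ,  97.9]), array([323. , 142.4]), array([301.6, 120.5]), array([344.4, 120.4])]
0.083 [array([322.8,  99.5]), array([322.9, 141.9]), array([302.5, 121.1]), array([343.2, 120.9])]
0.08 [array([322.8, 100.1]), array([322.8, 141.7]), array([302.8, 121.3]), array([342.8, 121.1])]
[(array([320.5, 120.2]), [301, 100, 40, 42, 1259])]
```

View pics/w6.png

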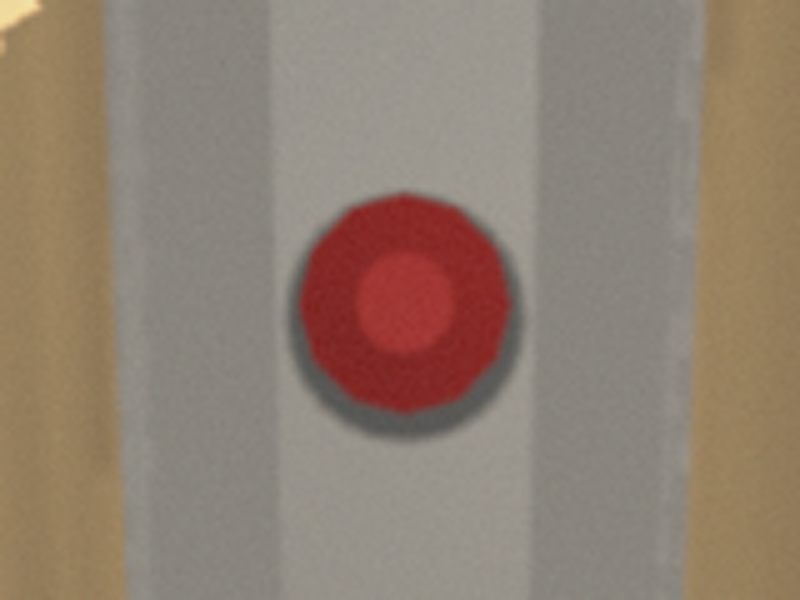

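The button stands in the next hole at (405,300) in the crop. Its whole disc is visible over the rear rim, with a crescent on the foot side, as expected against the 1 mm stop. I'll back off from the collar and lift clear.

Call:
arm_command:
  steps:
    - {"slide": [0.0018, 0.0036, 0.001], "rot": [0, 0, 0], "grip": 0}
    - {"slide": [0, 0, 0.002], "rot": [0, 0, 0], "grip": 0}
    - {"slide": [0, 0, 0.015], "rot": [0, 0, 0], "grip": 0}
    - {"slide": [0, 0, 0.03], "rot": [0, 0, 0], "grip": 0}
    - {"slide": [-0.01, -0.02, 0.04], "rot": [0, 0, 0], "grip": 0}
    - {"slide": [-0.02, -0.04, 0.04], "rot": [0, 0, 0], "grip": 0}
    - {"slide": [-0.02, -0.04, 0.02], "rot": [0, 0, 0], "grip": 0}
    - {"slide": [0, 0, 0], "rot": [0, 0, 0], "grip": 0}

```text
time: 13.75
ee_pos: [0.5078, -0.0783, 0.2402]
eef_rot: [0.851, 0.525, 0.001, 0.002]
ft_force: [-0.5, 0.7, -0.5]
width: 0.0005
grip_force: 0.0
```

```bash
python3 - <<'E'
from h import *
st()
q=eyes.camera('side')
print("red",red(q),"pred top up/flush",proj(q,B),proj(q,B-[0,0,.008]))
w=eyes.camera('wrist');print(red(w))
for c,_ in red(w): print(atz(w,c,.094))
a=cv2.resize(q["pixels"][180:260,220:320,::-1],(500,400),interpolation=cv2.INTER_CUBIC)
b=cv2.resize(w["pixels"][:,:,::-1],(300,225));b=cv2.copyMakeBorder(b,0,175,0,0,0)
cv2.imwrite("pics/f.png",np.hstack([a,b]))
E
```

```text
t 13.75 ee [ 0.5078 -0.0783  0.2402] u 0.1969 v 0.0008 toolx ang 63.29 z [ 0.003 -0.003 -1.   ] F [-0.5  0.7 -0.5] Fu -0.4 w 0.0005
red [(array([  2.9, 171.1]), [0, 168, 7, 7, 34]), (array([268.2, 227.7]), [264, 226, 10, 5, 20])] pred top up/flush (np.float64(268.6542674801332), np.float64(226.29994867802858)) (np.float64(268.92720644417096), np.float64(230.94952449378837))
[]
```

View pics/f.png

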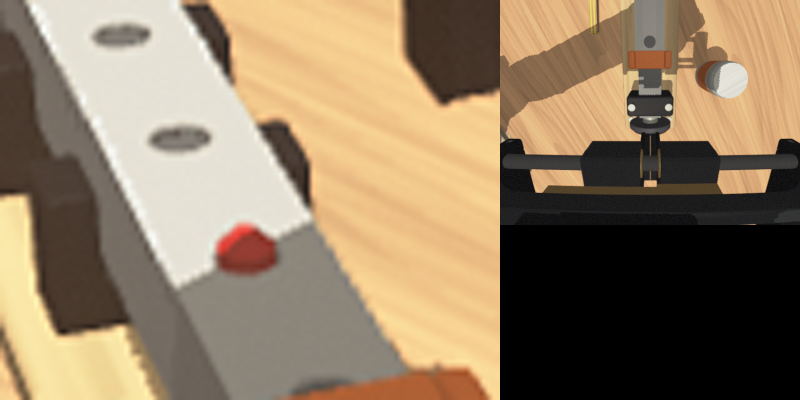

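The side view shows the button standing proud in the next hole at (247,250) in the crop, with the first hole now empty beside the collar. The hand is clear, so I'll hand the job in.

```bash
python3 -c "
from bench import order
print(order.close_job())"
```

```text
the job is handed in; nothing more can be done
None
```

The strut is one hole shorter: the red button is fully up in the next hole, the hand is clear of everything, and the job was handed in at about 14 s.

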